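# Release the ratchet and reset the empty cookie feeder

## Robot

A 6-joint arm with a two-finger parallel gripper is mounted at the origin on a cart in front of the work surface, level with it; the furniture and walls round the work are solid. World frame = base frame: x ahead of the robot, y to its left, z up, the work surface at z = 0. Lengths are in m, angles in rad, forces in N, time in s.
With the tool pointing down it reaches from about 0.35 to 0.775 m from the base axis. Payload 7.3 kg.
Tool frame: the origin (TCP) lies midway between the tips of the shut fingers; the grasp point (between the pads) lies 19 mm behind it; z points along the fingers, y is the direction in which the jaws open and shut (so a half turn about z gives the same grasp; the last joint's range is limited). The gripper opens to 92 mm and grips with 3 to 60 N. Pads are 19 mm wide; open, the fingers measure 130 mm over their backs; the gripper's body (75 mm by 190 mm) begins 47 mm behind the grasp point.
Start: joints at [-1.382, 0.342, 1.524, -0, 1.275, -0.146], TCP at [0.173, -0.496, 0.227] pointing down, gripper open.
Joint ranges: [-2.53, 2.53], [-0.77, 2.02], [0.04, 2.7], [-1, 4.14], [0.28, 2.66], [-3.11, 3.11]. Speed limits (rad/s): [2.57, 2.57, 3.14, 3.14, 3.14, 3.14].

## Interface

Orientations are given as [roll, pitch, yaw] about the fixed x, y, z axes, in that order (R = Rz(yaw) Ry(pitch) Rx(roll)).
In Python, from cell import robot gives the robot as it stands.
- The arm moves only by the shell command python3 -m crank 'ROWS' [FORCE]. ROWS is a JSON object of lists of equal length, an entry for each row: "claw": the opening, from 0 (shut) to 1 (fully open); "delta_pos": the shift along the tool's x, y, z in units of 25 mm (1.0 is 25 mm), a list of three; "roll": the turn about the tool's z in units of 6 degrees (1.0 is 6 degrees). In form: {"claw": [claw, ...], "delta_pos": [[dx, dy, dz], ...], "roll": [roll, ...]}. A call has exactly 8 rows; each row is the pose to reach, as a shift and turn from the pose commanded when the call began, along the tool's axes at that moment; what a row does not reach only later rows make up. A row lasts 1/12 s, in which the tool goes at most 41.7 mm and 7.16 degrees, less where a joint would pass 70% of its speed; a pose out of reach is approached as far as the arm can. A call with a gripper value outside its range is refused whole. The fingers move at their own pace and stop on an object; FORCE is the grip in N (left out, the last holds). Time passes only in rows, so rows that repeat a pose let the fingers close, or fill a call up. It gives the time, the measured TCP pose, the force and the opening at its end, in the units of the state.
- robot.observe(): the state, without advancing time (a new reading comes with each control period).
- robot.read_camera(name): name is "side" or "top" or "wrist"; returns a dict with "color" (400x640x3 uint8, blue, green, red), "fx", "fy", "cx", "cy" (pixels), "k1" (the pictures are not rectified: a ray, as slopes to the right and down, at radius r is drawn at 1 + k1 r^2 times it, then the intrinsics apply), "rvec" (rotation vector, rad) and "tvec" (3), from world to camera coordinates, as OpenCV has them; the wrist camera has in their place "hand_eye" (4x4, takes a point from camera to tool coordinates, whose origin is the TCP and whose axes are the flange's). Camera axes: x right, y down, z forward; pixel columns grow to the right and rows downward; lengths in m; the calibration is good to about 2 mm. A picture is of the moment at which its call begins: read the wrist's pose just before it. There is no depth.
- robot.hand_in(): hands the job in, once; it reports no verdict.
The state is a dict: "time": time; "qpos": joint angles; "qvel": joint speeds; "joint_efforts": joint torques, N m; "tool_pos": TCP position; "tool_rot": TCP orientation; "contact_force": force on the tool from outside, world axes, zero at the start; "torque": the same for the moment, N m; "opening": finger opening in m.
Only numpy, scipy, OpenCV 4.12 (cv2) and the standard library are available. Lean on these libraries where they do the work, as an engineer would, in place of code of your own. Each camera call takes 0.05 s, during which the arm holds its last target.

## Task

One of the two cookie feeders on the counter is empty: get it ready for refilling. Throw its red-knobbed pawl lever over towards the front so that the ratchet lets go, then slide its white pusher plate all the way back to the rear stop, and leave the pawl thrown off. Leave the other feeder, which still holds cookie packs, and its packs as they are.

Things in the scene. Friction and masses are not known exactly. Their poses are not given: they have to be found in the camera images.
- pawl_knob (a point): Centre of the red ball knob (24 mm) on the pawl lever of the EMPTY feeder, 110 mm above the counter when engaged. It is 70 mm right of the pusher plate's middle and, engaged, 50 mm behind the plate. The lever, a 7 mm steel rod, pivots about a level crosswise pin on the pusher carriage, 65 mm from the knob centre and 55 mm above the counter. 40 mm of free room behind the knob.
- pawl (a joint): Pawl lever of the empty feeder, rad: 0 to 0.25 engaged, leaning 32 degrees to the rear, the pusher locked against going back (10 mm of play); 0.56 upright; 1.15 thrown over, leaning 34 degrees to the front, the pusher free. Pushed forward past upright (under 1 N at the knob, about 40 mm of knob travel) it falls to the front by itself and stays.
- pusher_plate (a point): Middle of the white upright pusher plate of the EMPTY feeder, 15 mm below its top edge. Plate 8 mm thick, 98 wide, 10 to 92 mm above the counter. Own x points to the feeder's rear (away from the robot), y left, z up. The lane ahead is free for 80 mm or more, floor 8 mm high, 104 mm between 30 mm high rails; behind the middle only a 16 mm high foot. Slides with about 3 N and stays.
- pusher (a joint): How far the empty feeder's pusher stands forward of its rear stop, m: 0 fully back against the stop, growing to the front, 0.140 at most; starts at 0.06 to 0.13. The knob and lever ride along with it.
- full_pawl_knob (a point): Centre of the same red knob on the OTHER feeder, which holds two bags of cookies: not to be touched. The feeders are alike (300 x 140 mm, wood floor, metal rails, red knob on the right) and stand side by side, either one on the left.
- pack_centre (a point): Centre of the rear bag of dark cookies (about 60 x 94 x 87 mm) in the other feeder, 48 mm above the counter: not to be disturbed.

How it is judged:
On the way:
1. the pawl of the empty feeder is thrown over to the front while its pusher still stands well forward (value of joint pawl above 0.9 rad and value of joint pusher above 0.03 m), for 0.2 s.
At the end, for the whole second after the job is handed in: the empty feeder's pusher is back within 12 mm of its rear stop, its pawl lever lies thrown over to the front (joint above 0.9 rad), and the other feeder's knob and rear pack are within 20 mm of where they were (value of joint pusher below 0.012 m and value of joint pawl above 0.9 rad and distance of each of full_pawl_knob, pack_centre from where it was at the start of the episode below 0.02 m); the robot touches nothing.
It fails at once if the other feeder's pusher or pawl, or its cookie pack, is shifted by more than 20 mm (distance of any of full_pawl_knob, pack_centre from where it was at the start of the episode above 0.02 m).
It also fails if it takes over 35 s, if anything falls off the work surface, if the arm or the gripper's body presses on something with over 40 N, if the wrist force passes 120 N, or if a joint passes its speed limit or range.

## Working session

There is one attempt and no reset: what is moved stays moved. The work goes in short steps, Python scripts to look and compute and a shell command to move; the robot and the scene stay as the last step left them, time stands still between calls to the robot, and variables do not carry over. Pictures are saved under pics/ and viewed, and the job is handed in when it is done.

```bash
ls; mkdir -p pics; python3 - <<'E'
from cell import robot
import cv2
s=robot.observe(); print({k:(v if not hasattr(v,'tolist') else v.tolist()) for k,v in s.items()})
for n in ["side","top"]:
    c=robot.read_camera(n); cv2.imwrite(f"pics/{n}0.png",c["color"])
    print(n,{k:v for k,v in c.items() if k!="color"})
E
```

```text
pics
{'time': 0.0, 'qpos': [-1.3819912524465234, 0.3427328238377751, 1.524980054179817, 8.951710420036236e-06, 1.2753872637732677, -0.14598475174793693], 'qvel': [-3.830068568248256e-06, -0.00043021255661840574, -2.7198236295163564e-05, 0.000576174036505542, -0.0002707589508743193, 0.0005771107548361386], 'joint_efforts': [2.3011322127786116e-05, -43.123619556427, -24.421725869178772, 0.071820302400738, 0.055996086448431015, -9.189802540277014e-05], 'tool_pos': [0.1724575165323727, -0.495457377566265, 0.22605261379951114], 'tool_rot': [-3.140102445495279, -0.00022775833100929788, 0.3347870438152363], 'contact_force': [0.327129272193898, -0.35080119897318435, 1.0604113799619637], 'torque': [0.01392356468762527, -0.04865566418494942, 0.019992222548334732], 'opening': 0.09154561783163145}
side {'fx': 450.91093694481, 'fy': 450.91093694481, 'cx': 320.8109223348368, 'cy': 198.9050790349335, 'k1': -0.07376131551019695, 'rvec': array([ 0.05188415,  2.60435663, -1.73918278]), 'tvec': array([0.62699967, 0.10851238, 1.04211047])}
top {'fx': 415.076346218666, 'fy': 415.076346218666, 'cx': 321.4116848907821, 'cy': 205.03960852633242, 'k1': -0.103000071943285, 'rvec': array([ 2.15670094, -2.19691426,  0.11478811]), 'tvec': array([-0.01979018,  0.63181943,  0.90087646])}
```

View pics/side0.png

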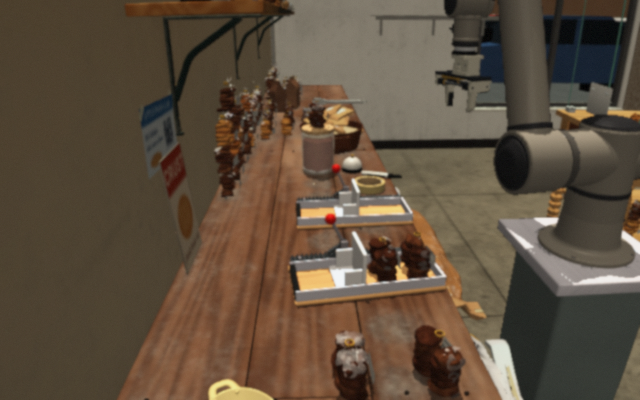

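View pics/top0.png

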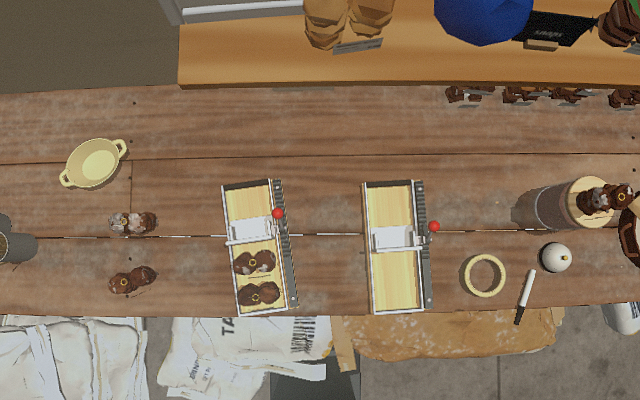

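The top view shows the empty feeder on the right with its knob at about (434,226). The full feeder is on the left with its knob at about (278,213). In the side view the empty feeder is the farther one, with its knob at about (336,168), and the full one's knob is at (330,218). Next I triangulate the knobs and enlarge both views.

```bash
cat > h.py <<'E'
import numpy as np, cv2
from scipy.spatial.transform import Rotation as Ro
def cam(c,s=None):
    K=np.array([[c["fx"],0,c["cx"]],[0,c["fy"],c["cy"]],[0,0,1.]]); d=np.array([c["k1"],0,0,0.])
    if "rvec" in c: R=cv2.Rodrigues(np.array(c["rvec"]))[0]; t=np.array(c["tvec"])
    else:
        T=np.eye(4); T[:3,:3]=Ro.from_euler('xyz',s["tool_rot"]).as_matrix(); T[:3,3]=s["tool_pos"]
        M=np.linalg.inv(T@np.array(c["hand_eye"])); R=M[:3,:3]; t=M[:3,3]
    return K,d,R,t
def und(C,p): return cv2.undistortPoints(np.array(p,float).reshape(-1,1,2),C[0],C[1]).reshape(-1,2)
def plane(C,p,z):
    n=und(C,p); r=np.c_[n,np.ones(len(n))]@C[2]; o=-C[2].T@C[3]
    return o+r*((z-o[2])/r[:,2])[:,None]
def tri(C1,p1,C2,p2):
    X=cv2.triangulatePoints(np.c_[C1[2],C1[3]],np.c_[C2[2],C2[3]],und(C1,p1).T,und(C2,p2).T); return (X[:3]/X[3]).T
def proj(C,X): return cv2.projectPoints(np.array(X,float).reshape(-1,1,3),cv2.Rodrigues(C[2])[0],C[3],C[0],C[1])[0].reshape(-1,2)
def red(im):
    h=cv2.cvtColor(im,cv2.COLOR_BGR2HSV); m=((h[...,0]<6)|(h[...,0]>174))&(h[...,1]>170)&(h[...,2]>90)
    n,l,st,ce=cv2.connectedComponentsWithStats(m.astype(np.uint8)); return [(ce[i].round(2).tolist(),int(st[i,4])) for i in range(1,n) if st[i,4]>20]
E
python3 - <<'E'
from cell import robot
from h import *
S=robot.read_camera("side");T=robot.read_camera("top")
cs,ct=cam(S),cam(T)
print(red(S["color"]));print(red(T["color"]))
rs=[r[0] for r in red(S["color"])]
rt=[r[0] for r in red(T["color"])]
near=lambda L,q:min(L,key=lambda p:np.hypot(p[0]-q[0],p[1]-q[1]))
for n,a,b in [("empty",(336,168),(434,226)),("full",(330,218),(278,213))]:
    a=near(rs,a);b=near(rt,b);X=tri(cs,[a],ct,[b]);print(n,a,b,X,proj(cs,X),proj(ct,X))
cv2.imwrite("pics/s1.png",cv2.resize(S["color"][140:310,270:460],None,fx=4,fy=3.5,interpolation=cv2.INTER_CUBIC))
cv2.imwrite("pics/t1.png",cv2.resize(T["color"][170:320,350:450],None,fx=4,fy=4,interpolation=cv2.INTER_CUBIC))
E
```

```text
[([335.61, 167.52], 56), ([330.03, 218.53], 74)]
[([277.09, 212.9], 88), ([433.9, 225.8], 86)]
empty [335.61, 167.52] [433.9, 225.8] [[ 0.57686182 -0.2601992   0.11571646]] [[335.82194389 167.53486663]] [[433.91939547 225.5191923 ]]
full [330.03, 218.53] [277.09, 212.9] [[0.60904725 0.06009713 0.11338687]] [[330.09542222 218.53488138]] [[277.09425478 212.83398548]]
```

View pics/s1.png

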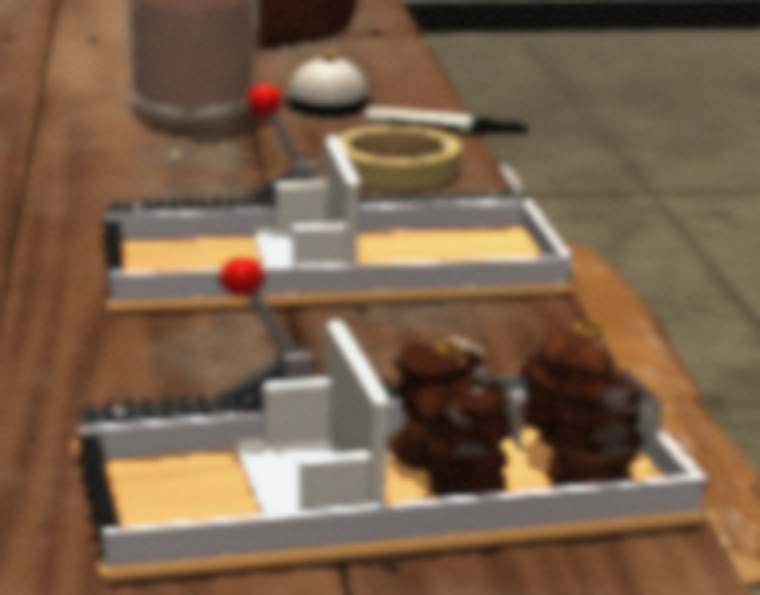

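View pics/t1.png

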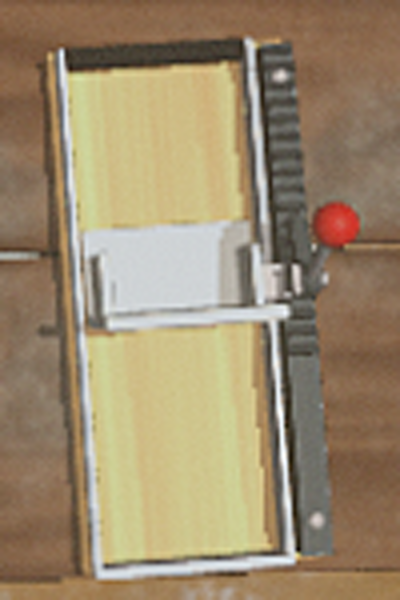

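The crops show the empty feeder's details. Its plate top edge runs from about (376,250) to (422,248) in the top view, and its left rail runs from (366,182) to (375,314). There is a black stop bar at the rear.

```bash
python3 - <<'E'
from cell import robot
from h import *
S=robot.read_camera("side");T=robot.read_camera("top")
cs,ct=cam(S),cam(T)
L=plane(ct,[(366.2,182.5),(375,313.7),(412.5,180),(423,310.5)],0.034);print(L.round(4))
for a,b in((0,1),(2,3)):
    d=L[a]-L[b];print("yaw",np.degrees(np.arctan2(d[1],d[0])),np.linalg.norm(d))
P=plane(ct,[(376.2,250),(422,248.2)],0.092);print(P.round(4));d=P[0]-P[1];print(np.degrees(np.arctan2(-d[0],d[1])),np.linalg.norm(d), P.mean(0))
# two-view plate corners: side crop far-top (335,140), near-top(355,185) in x4,y3.5
X=tri(cs,[(270+333/4,140+140/3.5),(270+355/4,140+183/3.5)],ct,[(422,248.2),(376.2,250)]);print(X.round(4))
E
```

```text
[[ 0.6802 -0.1332  0.034 ]
 [ 0.3886 -0.1448  0.034 ]
 [ 0.6842 -0.2387  0.034 ]
 [ 0.3923 -0.2519  0.034 ]]
yaw 2.279415600276662 0.2918106162273078
yaw 2.58932018183249 0.2921818388746583
[[ 0.5294 -0.1431  0.092 ]
 [ 0.5309 -0.2396  0.092 ]]
0.8977407457216365 0.09657115218968772 [ 0.53013485 -0.19133576  0.092     ]
[[ 0.5308 -0.2412  0.0856]
 [ 0.5281 -0.1433  0.0888]]
```

The feeder is yawed about 2.4° and the plate middle is at about (0.530,-0.191). The first leg goes to about (0.42,-0.28) at the same height, with the tool turned to the feeder's yaw and the fingers shutting.

```bash
python3 -m crank '{"claw":[0,0,0,0,0,0,0,0],"delta_pos":[[1.5,-0.6,0],[3.1,-1.2,0],[4.6,-1.8,0],[6.1,-2.4,0],[7.6,-3.0,0],[9.2,-3.6,0],[10.7,-4.3,0],[12.2,-4.9,0]],"roll":[0.4,0.8,1.2,1.6,2.0,2.4,2.8,2.8]}' 10
```

```text
time: 0.97
tool_pos: [0.4214, -0.2781, 0.2268]
tool_rot: [3.141, -0.0, 0.039]
contact_force: [0.3, -1.5, 0.3]
opening: 0.0432
```

```bash
python3 - <<'E'
from cell import robot
from h import *
s=robot.observe();W=robot.read_camera("wrist");cw=cam(W,s)
cv2.imwrite("pics/w1.png",W["color"]);print(red(W["color"]),s["tool_pos"],s["tool_rot"])
T=robot.read_camera("top");ct=cam(T);print(red(T["color"]))
for r,a in red(W["color"]): print(plane(cw,[r],0.11), tri(cw,[r],ct,[(433.9,225.8)]))
print(proj(cw,[[0.53,-0.191,0.092],[0.577,-0.26,0.113]]))
E
```

```text
[([300.08, 8.21], 480)] [ 0.42144779 -0.27812211  0.22684632] [ 3.14145510e+00 -9.32166280e-05  3.93283782e-02]
[([277.08, 212.88], 86), ([434.04, 225.85], 84)]
[[ 0.57379648 -0.25908765  0.11      ]] [[ 0.5748799  -0.26034157  0.11062095]]
[[223.40111464  66.93004859]
 [301.15150931   2.44318877]]
```

View pics/w1.png

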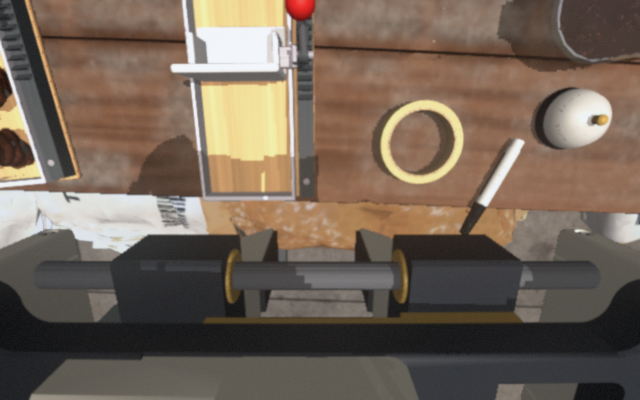

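The wrist view confirms the knob at about (0.576,-0.260,0.111). It is cut by the image top at (300,8). There is free space around it. The next leg goes behind the knob, staying high.

```bash
python3 -m crank '{"claw":[0,0,0,0,0,0,0,0],"delta_pos":[[1.5,-0.1,0],[3.0,-0.2,0],[4.5,-0.3,0],[6.0,-0.3,0],[7.6,-0.3,0],[7.6,-0.3,0],[7.6,-0.3,0],[7.6,-0.3,0]],"roll":[0,0,0,0,0,0,0,0]}'
python3 - <<'E'
from cell import robot
from h import *
s=robot.observe();W=robot.read_camera("wrist");cw=cam(W,s)
cv2.imwrite("pics/w2.png",W["color"]);print(red(W["color"]))
print(proj(cw,[s["tool_pos"]]))
E
```

```text
time: 1.73
tool_pos: [0.6088, -0.2651, 0.226]
tool_rot: [-3.141, 0.002, 0.041]
contact_force: [-0.4, -0.3, 0.8]
opening: 0.0003
[([309.56, 223.3], 180)]
[[316.76654592 246.34956044]]
```

View pics/w2.png

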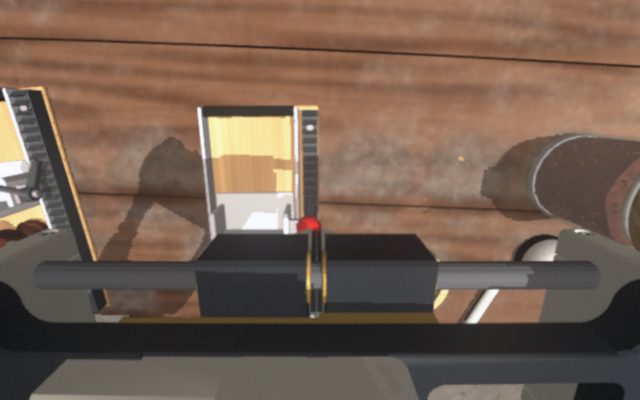

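```bash
python3 - <<'E'
from cell import robot
from h import *
s=robot.observe();W=robot.read_camera("wrist");cw=cam(W,s)
print(s["tool_pos"],proj(cw,[[0.577,-0.26,0.111]]),plane(cw,[(309.5,217)],0.118))
S=robot.read_camera("side");cs=cam(S);print(red(S["color"]));cv2.imwrite("pics/s2.png",cv2.resize(S["color"][60:260,250:450],None,fx=3,fy=3))
E
```

```text
[ 0.60854971 -0.26519361  0.22674712] [[309.71799989 225.62133988]] [[ 0.58806563 -0.25956093  0.118     ]]
[([335.65, 167.84], 49), ([330.05, 218.27], 81)]
```

View pics/s2.png

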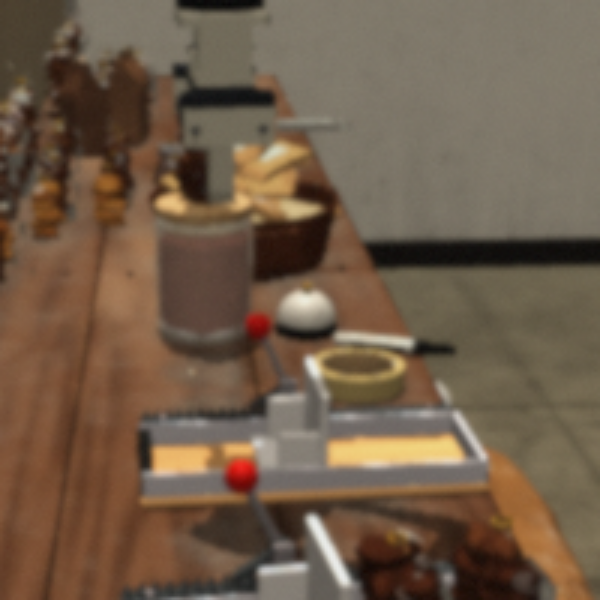

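The projection of my knob estimate matches both views. The side view shows the shut fingers behind the knob. I lower 6 mm further back, to a TCP height of about 0.098.

```bash
python3 -m crank '{"claw":[0,0,0,0,0,0,0,0],"delta_pos":[[0.3,0,0.3],[0.3,0,1.2],[0.3,0,2.1],[0.3,0,3.0],[0.3,0,3.9],[0.3,0,4.6],[0.3,0,5.1],[0.3,0,5.1]],"roll":[0,0,0,0,0,0,0,0]}'
python3 - <<'E'
from cell import robot
from h import *
S=robot.read_camera("side");print(red(S["color"]));cv2.imwrite("pics/s3.png",cv2.resize(S["color"][100:260,270:430],None,fx=3.7,fy=3.7))
E
```

```text
time: 2.55
tool_pos: [0.6155, -0.2636, 0.0959]
tool_rot: [-3.139, 0.005, 0.041]
contact_force: [-0.5, -0.6, 0.2]
opening: 0.0002
[([335.74, 167.57], 53), ([329.98, 218.18], 83)]
```

View pics/s3.png

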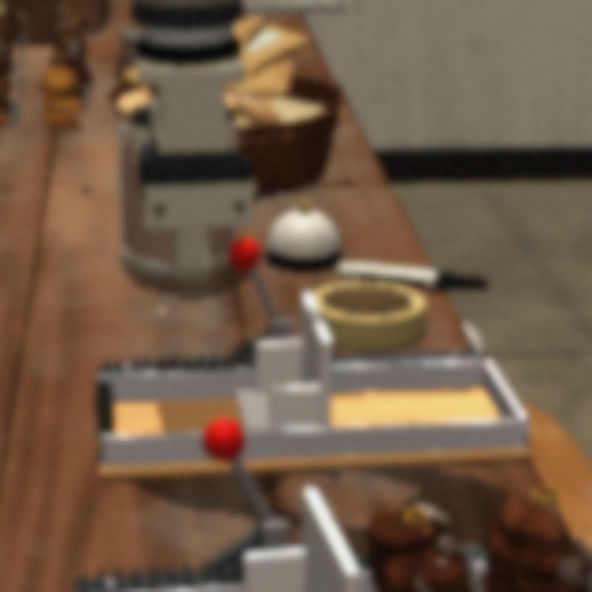

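```bash
python3 -m crank '{"claw":[0,0,0,0,0,0,0,0],"delta_pos":[[-0.3,0,0],[-0.7,0,0],[-1.0,0,0],[-1.3,0,0],[-1.7,0,0],[-2.0,0,0],[-2.3,0,0],[-2.5,0,0]],"roll":[0,0,0,0,0,0,0,0]}'
python3 - <<'E'
from cell import robot
from h import *
S=robot.read_camera("side");T=robot.read_camera("top");print(red(S["color"]),red(T["color"]));cv2.imwrite("pics/s4.png",cv2.resize(S["color"][100:260,270:430],None,fx=3.7,fy=3.7))
E
```

```text
time: 3.27
tool_pos: [0.5541, -0.267, 0.0997]
tool_rot: [3.141, -0.0, 0.041]
contact_force: [0.1, -0.0, -0.5]
opening: -0.0001
[([353.83, 166.97], 29), ([329.97, 218.56], 75)] [([277.1, 212.88], 86)]
```

View pics/s4.png

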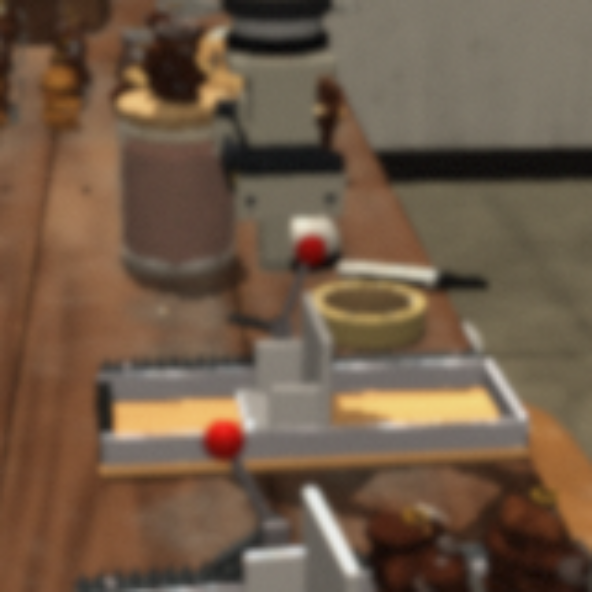

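The lever has tipped past upright, with its knob at (354,167) in the side view. I lift off, let it settle and check.

```bash
python3 -m crank '{"claw":[0,0,0,0,0,0,0,0],"delta_pos":[[0.2,0,-0.5],[0.3,0,-1.5],[0.3,0,-2.5],[0.3,0,-3.5],[0.3,0,-3.6],[0.3,0,-3.6],[0.3,0,-3.6],[0.3,0,-3.6]],"roll":[0,0,0,0,0,0,0,0]}'
python3 - <<'E'
from cell import robot
from h import *
S=robot.read_camera("side");T=robot.read_camera("top");print(red(S["color"]),red(T["color"]));cv2.imwrite("pics/s5.png",cv2.resize(S["color"][100:260,270:430],None,fx=3.7,fy=3.7))
a=[r[0] for r in red(S["color"]) if r[0][1]<190]
print(plane(cam(S),a,0.109))
E
```

```text
time: 4.03
tool_pos: [0.5618, -0.2661, 0.1876]
tool_rot: [-3.14, 0.002, 0.042]
contact_force: [0.3, 0.7, 0.0]
opening: 0.0005
[([359.02, 169.0], 44), ([330.08, 218.48], 75)] [([277.07, 212.93], 87), ([435.74, 256.78], 92)]
[[ 0.51316414 -0.26369656  0.109     ]]
```

View pics/s5.png

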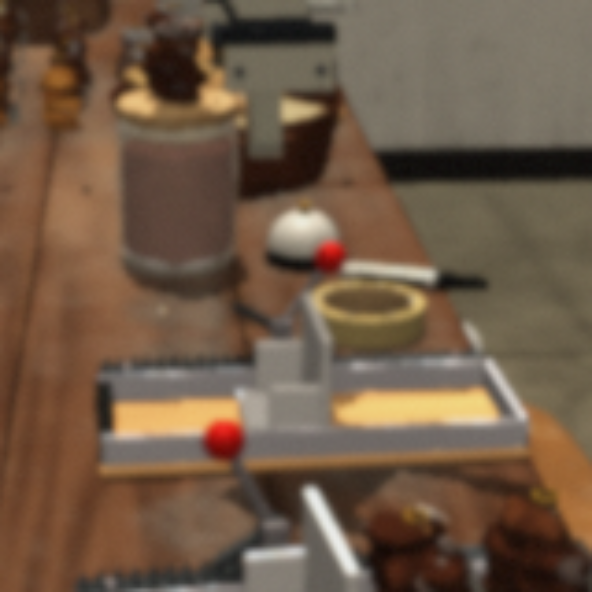

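The pawl lies thrown over, with the knob at x ≈ 0.51. In the top view it moved from row 226 to row 257. The plate has not moved. Now I go in front of the plate's middle.

```bash
python3 -m crank '{"claw":[0,0,0,0,0,0,0,0],"delta_pos":[[-0.8,-0.9,0],[-1.6,-1.8,0],[-2.4,-2.7,0],[-2.8,-3.1,0],[-2.8,-3.1,0],[-2.8,-3.1,0.5],[-2.8,-3.1,1.0],[-2.8,-3.1,1.5]],"roll":[0,0,0,0,0,0,0,0]}'
python3 - <<'E'
from cell import robot
from h import *
s=robot.observe();print(s["tool_pos"])
S=robot.read_camera("side");T=robot.read_camera("top");W=robot.read_camera("wrist")
rs=[r[0] for r in red(S["color"]) if r[0][1]<190]; rt=[r[0] for r in red(T["color"]) if r[0][0]>400];print(rs,rt)
if rs and rt: print(tri(cam(S),rs[:1],cam(T),rt[:1]))
cv2.imwrite("pics/s6.png",cv2.resize(S["color"][100:260,270:430],None,fx=3.7,fy=3.7));cv2.imwrite("pics/w6.png",W["color"])
E
```

```text
time: 4.8
tool_pos: [0.4899, -0.1926, 0.151]
tool_rot: [3.141, -0.001, 0.041]
contact_force: [-0.0, -0.0, -0.5]
opening: 0.0004
[ 0.48987626 -0.19262211  0.15101348]
[[358.87, 168.98]] []
```

View pics/s6.png

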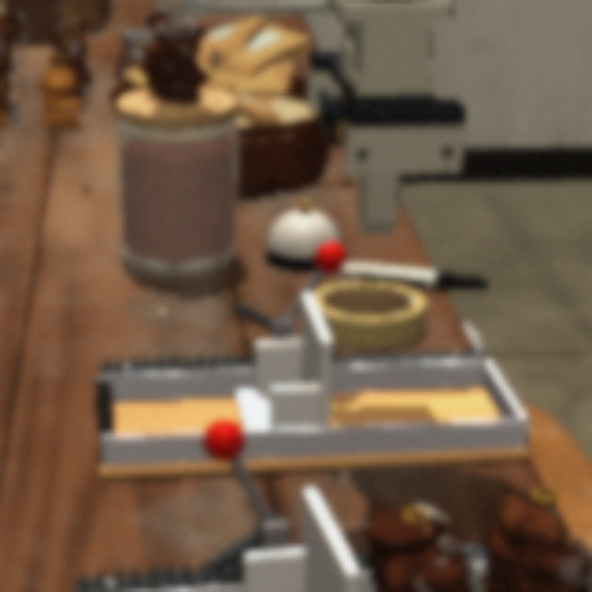

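View pics/w6.png

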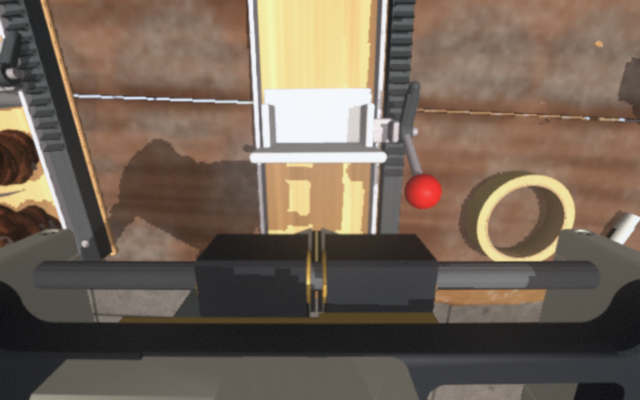

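The wrist view shows the plate's edge at (250–385,157), ahead of the fingers. The knob is at (423,190), outside the finger line. I lower now, then push.

```bash
python3 -m crank '{"claw":[0,0,0,0,0,0,0,0],"delta_pos":[[0,0,0.6],[0,0,1.2],[0,0,1.8],[0,0,2.4],[0,0,3.0],[0,0,3.0],[0,0,3.0],[0,0,3.0]],"roll":[0,0,0,0,0,0,0,0]}'
python3 -m crank '{"claw":[0,0,0,0,0,0,0,0],"delta_pos":[[0.4,0,0],[0.8,0,0],[1.1,0,0],[1.4,0,0],[1.7,0,0],[2.0,0,0],[2.3,0,0],[2.6,0,0]],"roll":[0,0,0,0,0,0,0,0]}'
```

```text
time: 5.62
tool_pos: [0.4901, -0.1926, 0.0778]
tool_rot: [3.141, -0.002, 0.041]
contact_force: [0.1, 0.3, -0.4]
opening: 0.0002
time: 6.28
tool_pos: [0.5547, -0.1892, 0.0768]
tool_rot: [-3.142, 0.0, 0.042]
contact_force: [-3.3, 0.4, 2.4]
opening: 0.0001
```

```bash
python3 - <<'E'
from cell import robot
from h import *
S=robot.read_camera("side");print(red(S["color"]))
cv2.imwrite("pics/s7.png",cv2.resize(S["color"][100:260,270:430],None,fx=3.7,fy=3.7))
E
```

```text
[([330.18, 218.61], 74)]
```

View pics/s7.png

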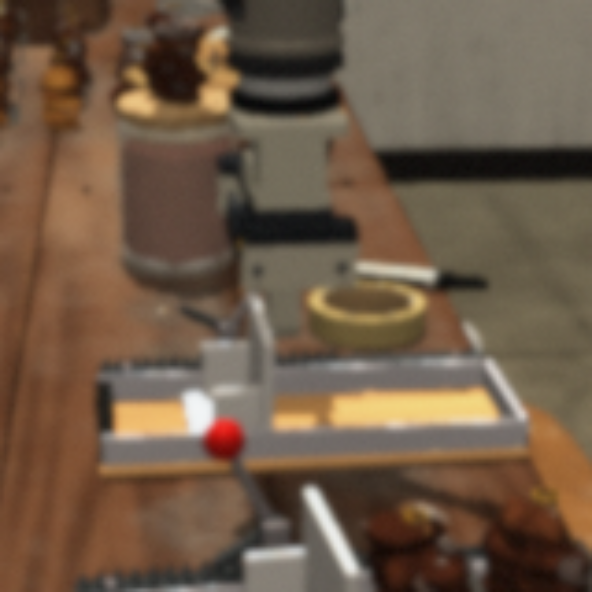

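The plate slides with about 3 N and has moved about 38 mm. It has about 50 mm left to the stop.

```bash
python3 -m crank '{"claw":[0,0,0,0,0,0,0,0],"delta_pos":[[0.2,0,0],[0.4,0,0],[0.6,0,0],[0.8,0,0],[1.0,0,0],[1.2,0,0],[1.4,0,0],[1.4,0,0]],"roll":[0,0,0,0,0,0,0,0]}'
python3 - <<'E'
from cell import robot
from h import *
S=robot.read_camera("side")
cv2.imwrite("pics/s8.png",cv2.resize(S["color"][100:260,270:430],None,fx=3.7,fy=3.7))
cv2.imwrite("pics/w8.png",robot.read_camera("wrist")["color"])
E
```

```text
time: 7.0
tool_pos: [0.5904, -0.1878, 0.0766]
tool_rot: [3.141, -0.001, 0.042]
contact_force: [-0.6, -0.4, -0.0]
opening: 0.0009
```

View pics/s8.png

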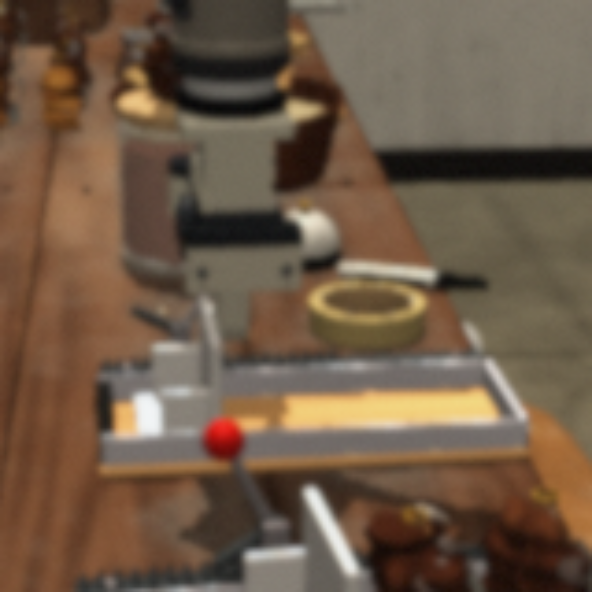

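View pics/w8.png

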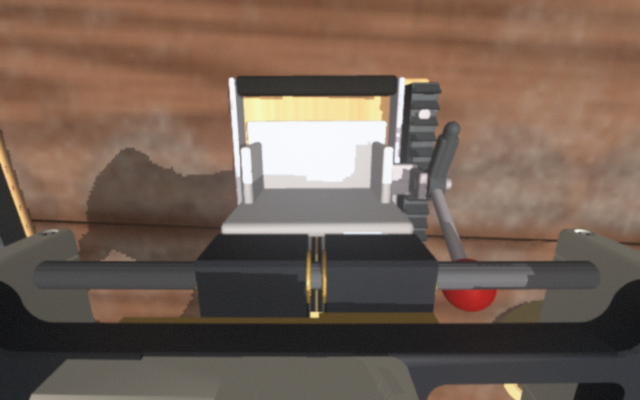

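The wrist view shows the foot's rear edge at row 121 and the stop bar's front at row 97, about 16 mm apart. I push on slowly.

```bash
python3 -m crank '{"claw":[0,0,0,0,0,0,0,0],"delta_pos":[[0.1,0,0],[0.2,0,0],[0.3,0,0],[0.4,0,0],[0.45,0,0],[0.5,0,0],[0.55,0,0],[0.6,0,0]],"roll":[0,0,0,0,0,0,0,0]}'
python3 -m crank '{"claw":[0,0,0,0,0,0,0,0],"delta_pos":[[0.03,0,0],[0.06,0,0],[0.09,0,0],[0.12,0,0],[0.14,0,0],[0.16,0,0],[0.18,0,0],[0.2,0,0]],"roll":[0,0,0,0,0,0,0,0]}'
```

```text
time: 7.77
tool_pos: [0.6043, -0.1874, 0.0768]
tool_rot: [3.141, -0.0, 0.042]
contact_force: [-3.8, -1.5, 1.4]
opening: 0.0001
time: 8.43
tool_pos: [0.6068, -0.1871, 0.0767]
tool_rot: [-3.141, 0.005, 0.042]
contact_force: [-14.3, -1.4, 7.9]
opening: 0.0004
```

```bash
python3 - <<'E'
from cell import robot
import cv2
cv2.imwrite("pics/w9.png",robot.read_camera("wrist")["color"])
E
```

```text
(no output)
```

View pics/w9.png

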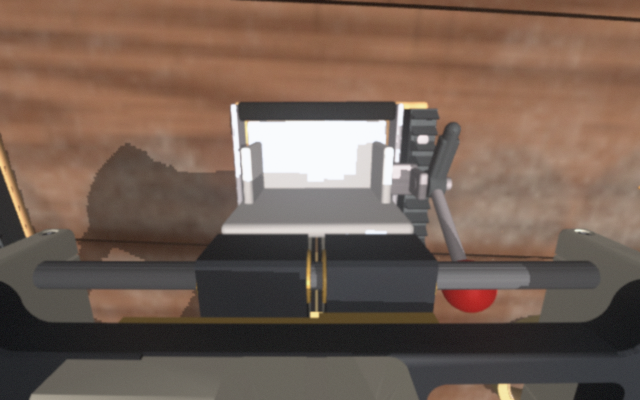

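The force rose to 14 N and the foot edge now meets the black stop bar at row 121. I back off, lift and check.

```bash
python3 -m crank '{"claw":[0,0,0,0,0,0,0,0],"delta_pos":[[-0.3,0,0],[-0.7,0,0],[-1.2,0,0],[-1.2,0,-1],[-1.2,0,-2],[-1.2,0,-3],[-1.2,0,-4],[-1.2,0,-5]],"roll":[0,0,0,0,0,0,0,0]}'
python3 -m crank '{"claw":[0,0,0,0,0,0,0,0],"delta_pos":[[-1,0,0],[-2,0,0],[-3.5,0,0],[-5,0,0],[-6,0,0],[-6,0,0],[-6,0,0],[-6,0,0]],"roll":[0,0,0,0,0,0,0,0]}'
python3 - <<'E'
from cell import robot
from h import *
S=robot.read_camera("side");T=robot.read_camera("top");W=robot.read_camera("wrist")
s=robot.observe()
print(red(S["color"]),red(T["color"]))
rs=[r[0] for r in red(S["color"]) if r[0][1]<190]; rt=[r[0] for r in red(T["color"]) if r[0][0]>400]
if rs and rt: print(tri(cam(S),rs[:1],cam(T),rt[:1]))
cv2.imwrite("pics/s10.png",cv2.resize(S["color"][120:300,270:460],None,fx=3.3,fy=3.3));cv2.imwrite("pics/w10.png",W["color"])
cv2.imwrite("pics/t10.png",cv2.resize(T["color"][170:320,210:450],None,fx=3.3,fy=3.3))
E
```

```text
time: 9.15
tool_pos: [0.5797, -0.1879, 0.203]
tool_rot: [-3.142, -0.002, 0.042]
contact_force: [0.5, 1.1, -1.0]
opening: 0.0003
time: 9.82
tool_pos: [0.4304, -0.1948, 0.2022]
tool_rot: [3.141, -0.002, 0.041]
contact_force: [0.5, 0.0, -0.1]
opening: 0.0004
[([325.45, 169.57], 53), ([329.97, 218.56], 75)] [([431.87, 212.15], 85), ([277.07, 212.78], 86)]
[[ 0.6049364  -0.25841678  0.11108155]]
```

View pics/s10.png

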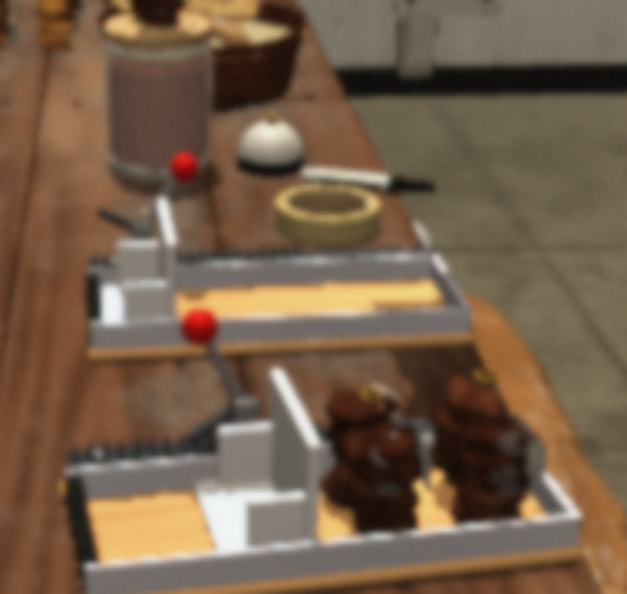

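View pics/t10.png

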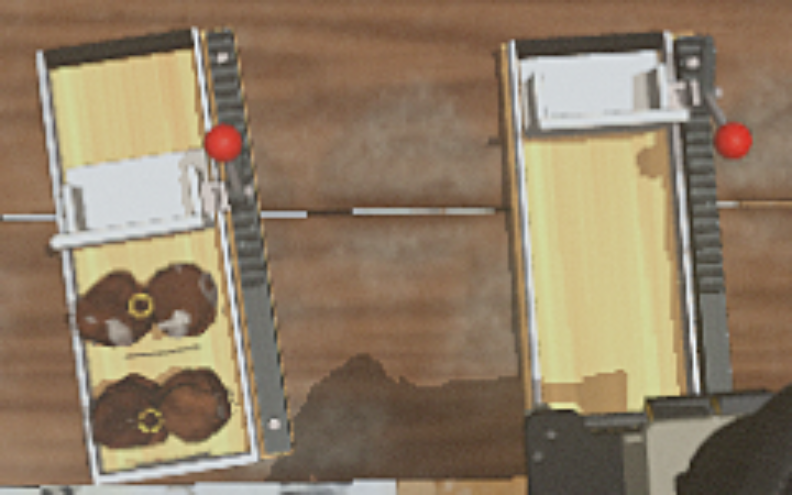

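Both views show the plate at the rear stop, the lever thrown forward and the other feeder unchanged. Its knob is still at (277,213) in the top view and (330,218.5) in the side view. The arm is clear, so I hand in.

```bash
python3 -c "
from cell import robot
s=robot.observe();print(s['contact_force'],s['time']);print(robot.hand_in())"
```

```text
[ 0.89175138 -0.83371026 -0.44024386] 9.9667
the job is handed in; nothing more can be done
None
```

The empty feeder (the right-hand one) is ready for refilling, and I handed the job in at about 10 s; no verdict is reported.

**What I did:** I threw its red-knobbed pawl over to the front with the shut fingers. I then slid the white pusher back about 90 mm until it met the rear stop, where the push force rose from about 3 N to 14 N. Finally I backed the arm off and clear.

**Last checks:**
- **Pusher:** the carriage foot sits against the black stop bar in the pictures.
- **Pawl:** the knob is at (0.605, -0.258, 0.111), about 30 mm in front of its pivot. That is a lean of roughly 29° to the front, or about 1.07 rad. The nominal lean is 34°; I put the difference down to calibration error.
- **Other feeder:** its knob stands at the same pixels as at the start in both fixed views, and its packs look unmoved.
- **Contact:** the force on the tool was down to noise, about 1 N.

No check failed. The one disagreement was the knob's height before the throw: the two fixed cameras put it at 116 mm, against 111 mm with the wrist camera and 110 mm in the task text.

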